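# Queue the sample bottles and show the control bottle to the code reader

## Robot

A 6-joint arm with a two-finger parallel gripper is mounted at the origin on the work surface. World frame = base frame: x ahead of the robot, y to its left, z up, the work surface at z = 0. Lengths are in m, angles in rad, forces in N, time in s.
With the tool pointing down it reaches from about 0.35 to 0.775 m from the base axis. Payload 5.5 kg.
Tool frame: the origin (TCP) lies midway between the tips of the shut fingers; the grasp point (between the pads) lies grasp_offset behind it (grasp_offset is the distance from the TCP to the grasp point, in m); z points along the fingers, y is the line along which they close (so a half turn about z gives the same grasp; the last joint's range is limited). The gripper opens to 85 mm and grips with 20 to 120 N. Pads are 22 mm wide; open, the fingers measure 114 mm over their backs; the gripper's body (76 mm by 85 mm) begins 54 mm behind the grasp point. The pads swing forward as they close: fully open they stand 13 mm farther back than shut.
Start: joints at [1.163, 0.313, 0.046, 1.304, 0, 1.431], TCP at [0.152, 0.555, 0.231] pointing down, gripper open.
Joint ranges: [-2.76, 2.76], [-0.86, 1.69], [-1.03, 1.26], [-2.2, 2.34], [-1.47, 1.5], [-3.14, 3.14]. Speed limits (rad/s): [2.57, 2.57, 3.14, 3.14, 3.14, 3.14].

## Interface

Orientations are given as a unit quaternion [w, x, y, z].
In Python, from workcell import * gives the robot as it stands.
- The arm moves only by the tool step_arm, never from a script. Its argument "deltas" is a list of rows, each a list of 7 numbers: the shift along the world's x, y, z in mm, then the turn, a rotation vector about the world's x, y, z in degrees, then the gripper's target within -1 to 1 (fully open at 1, half-way at 0, shut at -1). A call has 1 to 5 rows; each row shifts and turns the commanded pose from where the row before left it; what a row does not reach is not made up. A row lasts 1/10 s, in which the tool goes at most 50 mm and 8.59 degrees, less where a joint would pass 70% of its speed; a pose out of reach is approached as far as the arm can. A call is refused whole if a number of a shift passes 50 or a number of a turn 8.59, either way. A call with a gripper value outside its range is refused whole. The fingers move at their own pace and stop on an object; "newtons" is the grip in N (left out, the last holds). Time passes only in rows, so rows that do not move let the fingers close. It gives the time, the measured TCP pose, the force, the opening and the grip force at its end, in the units of the state.
- get_state(): the state, without advancing time (a new reading comes with each control period).
- read_camera(name): name is "scene" or "side" or "wrist"; returns a dict with "image" (400x640x3 uint8, red, green, blue), "z_map" (400x640 float32, m along the optical axis (not along the pixel's ray), 0 where there is no reading), "K" (3x3 intrinsics, pixels), "dist_coeffs" ([k1, k2, p1, p2, k3] as OpenCV has them; the pictures are not rectified), "world_from_camera" (4x4, takes a point from camera to world coordinates). Camera axes: x right, y down, z forward; pixel columns grow to the right and rows downward; lengths in m; the calibration is good to about 2 mm. A picture is of the moment at which its call begins.
- hand_in(): hands the job in; it is judged then, once.
The state is a dict: "clock": time; "joint_pos": joint angles; "qvel": joint speeds; "tau": joint torques, N m; "tcp_pos": TCP position; "orientation": TCP orientation; "wrist_force": force on the tool from outside, world axes, zero at the start; "ft_torque": the same for the moment, N m; "finger_gap": finger opening in m; "grip_force": force on a finger pad.
Only numpy, scipy, OpenCV 4.12 (cv2) and the standard library are available. Lean on these libraries where they do the work, as an engineer would, in place of code of your own. Each camera call takes 0.05 s, during which the arm holds its last target. There are 200 camera calls.

## Task

Slide the two white-capped bottles along the bench, upright and without lifting them, into the intake lane, until they and the blue-capped control bottle stand in single file between the rails, close up against one another and the stop. Then lift the control bottle out of the lane, leaving the white-capped ones standing in it, and hold it in the air with its base squarely facing the middle of the code reader's tilted window, about 50 mm off the glass and not touching it. Finish while still holding it there; the reader's head, the red-capped bottle and everything else on the bench stay as they are.

Things in the scene. Friction and masses are not known exactly. Their poses are not given: they have to be found in the camera images.
- control_mid (a point): The control bottle, with the BLUE cap; it starts standing in the lane. Amber glass, a straight cylinder 42 mm in diameter up to 66 mm above its base, then a short neck and a round cap 36 mm in diameter, 22 mm tall; 92 mm tall in all, about 120 g. The point lies on its axis half-way up, 46 mm above its base; z runs along the axis from base to cap.
- control_foot (a point): Centre of the control bottle's flat base (46 mm below control_mid along its axis); same axes.
- control: The same blue-capped control bottle, with its origin at the centre of its base, z along its axis to the cap.
- white_a_mid (a point): One of two bottles with a WHITE cap, standing loose on the bench, on which it glides easily (friction about 0.3). Same bottle: Amber glass, a straight cylinder 42 mm in diameter up to 66 mm above its base, then a short neck and a round cap 36 mm in diameter, 22 mm tall; 92 mm tall in all, about 120 g. The point lies on its axis half-way up, 46 mm above the bench.
- white_b_mid (a point): The other white-capped bottle, the same in every way; either may go in first.
- spare_mid (a point): A bystander: the same bottle with a RED cap, standing near the white ones; leave it alone. The point lies on its axis, 46 mm above the bench.
- lane: Fixed intake lane: two parallel aluminium rails 22 mm tall, 7 mm thick, 170 mm long, 48 mm apart inside, with the bare bench between. Origin on the bench at the face of the dark stop (34 mm tall) that closes the lane, midway between the rails; x runs along the lane from its mouth towards the stop, z up. Three bottles close up against the stop have their axes at x = -21, -63 and -105 mm.
- lane_mouth (a point): Middle of the lane's open mouth, on the bench, where the parallel rails begin (170 mm from the stop). Short flared rail tips reach 18 mm further out, 80 mm wide over their ends. At the lane's other end, behind the stop, stands a white intake housing 100 mm long, 120 mm wide, 80 mm tall.
- reader_head: Code reader's tilting head: white block 66 x 70 x 38 mm, its top a black window 44 mm square with blue border and green dot in the middle. Origin on its level hinge, 85 mm above the bench; z is the window's outward normal, y along the hinge, the glass at z = 20 mm. The window faces up, tilted 0.25 to 0.6 rad towards the robot; a stiff hinge (3 N m) keeps the tilt.
- reader: The code reader, fixed to the bench: grey base 100 x 110 mm, 14 mm tall, with two dark yoke arms that carry the head, 98 mm tall, 92 mm apart over their outsides. Origin on the bench under the middle of the base, z up, -x the side towards which the window is tilted.
- read_spot (a point): The point 50 mm straight out from the middle of the reader's window along its normal (70 mm from the hinge): the centre of the control bottle's base is to be held here, with the bottle's axis along the normal and its cap away from the window.
- beaker: Bystander: glass beaker 68 mm across and 85 mm tall; origin at its underside.
- reagent: Bystander: white plastic bottle, 68 mm across, 125 mm tall; origin at its underside.
- septa_jar: Bystander: small white jar with an orange lid, 54 mm across, 60 mm tall; origin at its underside.
- wrench: Bystander: steel wrench 150 mm long, lying on the bench along its x; origin at its underside.
- label_box: Bystander: cardboard box 50 x 75 x 32 mm; origin at its underside.

How it is judged:
On the way, in this order (a step that is already met when the one before it is completed fails the run):
1. the control bottle and both white-capped bottles stand upright in single file between the rails, close up against the stop (x of control_mid in the frame of lane between -0.031 and -0.01 m and y of control_mid in the frame of lane between -0.012 and 0.012 m and angle between each of control_mid, white_a_mid, white_b_mid's own z axis and vertical below 0.2 rad and x of white_a_mid in the frame of lane between -0.12 and -0.05 m and y of white_a_mid in the frame of lane between -0.012 and 0.012 m and x of white_b_mid in the frame of lane between -0.12 and -0.05 m and y of white_b_mid in the frame of lane between -0.012 and 0.012 m), for 0.2 s.
2. the control bottle is lifted clear of the lane (height (world z) of control_foot above 0.05 m), for 0.1 s.
At the end, for the whole second after the job is handed in: Fingers hold the control bottle still in the air: base centre within 13 mm (along head x and y) of the window's middle axis, 33 to 67 mm off the glass, axis within 0.17 rad of its normal, touching nothing else. Both white-capped bottles upright between the rails, within 130 mm of the stop (x of control_foot in the frame of reader_head between -0.013 and 0.013 m and y of control_foot in the frame of reader_head between -0.013 and 0.013 m and z of control_foot in the frame of reader_head between 0.053 and 0.087 m and angle between the z axis of control_mid and the z axis of reader_head, either way round below 0.17 rad and angle between control_mid's own z axis and vertical below 1.2 rad and height (world z) of control_foot above 0.09 m and contact force between the fingers and control above 0.5 N and contact force between control and reader below 0.3 N and linear speed of control below 0.03 m/s and x of white_a_mid in the frame of lane between -0.13 and -0.015 m and y of white_a_mid in the frame of lane between -0.012 and 0.012 m and angle between each of white_a_mid, white_b_mid's own z axis and vertical below 0.2 rad and x of white_b_mid in the frame of lane between -0.13 and -0.015 m and y of white_b_mid in the frame of lane between -0.012 and 0.012 m); the arm keeps its last pose, push and grip.
It fails at once if a white-capped bottle is lifted (over 12 mm) or tipped (height (world z) of any of white_a_mid, white_b_mid above 0.058 m or angle between any of white_a_mid, white_b_mid's own z axis and vertical above 0.4 rad).
It fails at once if the red-capped bottle or another bystander is moved by over 20 mm (distance of any of spare_mid, beaker, reagent, septa_jar, wrench, label_box from where it was at the start of the episode above 0.02 m).
It fails at once if the red-capped bottle is tipped over (angle between spare_mid's own z axis and vertical above 0.4 rad).
It fails at once if the reader's head is turned (distance of read_spot from where it was at the start of the episode above 0.008 m).
It fails at once if the control bottle touches the reader (contact force between control and reader above 1 N).
It also fails if it takes over 72 s, if anything falls off the work surface, if the arm or the gripper's body presses on something with over 40 N, if the wrist force passes 120 N, or if a joint passes its speed limit or range.

## Working session

There is one attempt and no reset: what is moved stays moved. The work goes in short steps, Python scripts to look and compute and a tool call to move; the robot and the scene stay as the last step left them, time stands still between calls to the robot, and variables do not carry over. Pictures are saved under pics/ and viewed, at most 10 in all, crops included, and the job is handed in when it is done.

Besides the shell and the picture viewer there is one more tool, called as a command line: name --pt "numbers of a row" for each row, then --argument value for the rest. step_arm: Moves the arm, as the interface text tells. Its arguments: {"type":"object","properties":{"deltas":{"type":"array","items":{"type":"array","items":{"type":"number"}}},"newtons":{"type":"number"}},"required":["deltas"]}

```bash
mkdir -p pics; ls; cat > h.py <<'E'
from workcell import *
import numpy as np, cv2
def shot(n,f=None):
    c=read_camera(n)
    np.savez('last_'+n+'.npz',**{k:np.asarray(v) for k,v in c.items()})
    if f: cv2.imwrite(f,np.ascontiguousarray(c['image'][:,:,::-1]))
    return c
def load(n): return dict(np.load('last_'+n+'.npz'))
def cloud(c):
    h,w=c['z_map'].shape
    u,v=np.meshgrid(np.arange(w),np.arange(h))
    p=np.stack([u,v],-1).reshape(-1,1,2).astype(np.float64)
    n=cv2.undistortPoints(p,c['K'],c['dist_coeffs']).reshape(h,w,2)
    z=c['z_map'][...,None]
    P=np.concatenate([n*z,z],-1)
    T=np.asarray(c['world_from_camera'])
    W=P@T[:3,:3].T+T[:3,3]; W[c['z_map']==0]=np.nan
    return W
E
python3 - <<'E'
from h import *
ims=[]
for n in ['scene','side']:
    c=shot(n,f'pics/{n}0.png')
s=get_state();print(s)
E
```

```text
pics
{'clock': 0.1, 'joint_pos': array([1.16339762e+00, 3.13914845e-01, 4.51016401e-02, 1.30361320e+00,
       6.32392353e-06, 1.43117884e+00]), 'qvel': array([-0.00106063, -0.0029851 ,  0.0018951 , -0.00042412,  0.0002172 ,
       -0.00012229]), 'tau': array([ 2.97624749e-03, -4.81725311e+01,  2.99243349e+01,  1.27013520e-02,
       -1.01698658e-04, -1.78802748e-05]), 'tcp_pos': array([0.15197527, 0.55407963, 0.2305077 ]), 'orientation': array([-2.23195507e-04,  1.33490892e-01,  9.91049705e-01, -7.83890190e-04]), 'wrist_force': array([-0.09974185,  0.19443443, -0.09876654]), 'ft_torque': array([-0.03671632,  0.02007222, -0.00095938]), 'grip_force': 0.0, 'finger_gap': 0.0854345791402758}
```

View pics/scene0.png

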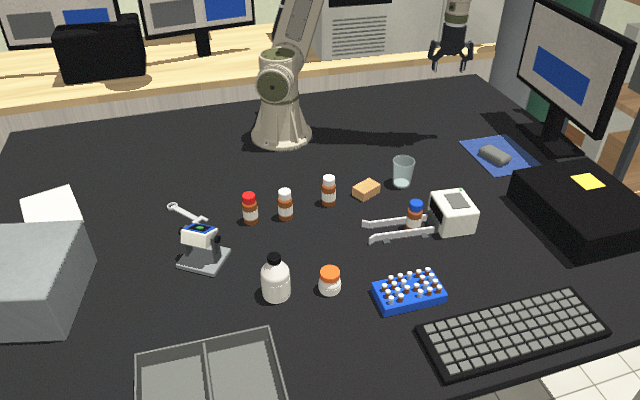

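View pics/side0.png

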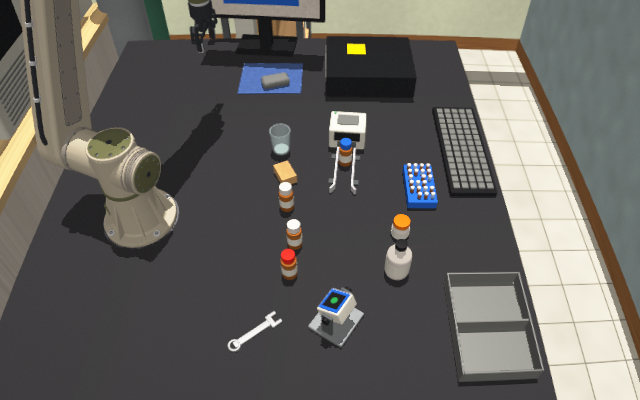

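The scene camera shows the red cap at (249,197), white caps at (285,192) and (329,180), and the blue cap at (416,204) in the lane. In the side view the caps are at (288,256), (294,226), (286,188) and (346,145), with the reader window at about (335,300).

```bash
python3 - <<'E'
from h import *
np.set_printoptions(precision=4,suppress=True)
for n,seeds in [('scene',dict(red=(249,197),w1=(285,192),w2=(329,180),blue=(416,204))),('side',dict(red=(288,256),w1=(294,226),w2=(286,188),blue=(346,145)))]:
    c=load(n);W=cloud(c)
    for k,(u,v) in seeds.items():
        R=W[v-25:v+40,u-18:u+19].reshape(-1,3)
        a=R[(abs(R[:,2]-.092)<.004)]
        # fit circle of body: cap-top points centre
        R2=R[(R[:,2]>.06)&(R[:,2]<.1)]
        print(n,k,len(a),np.median(a,0) if len(a) else '',(a[:,:2].min(0)+a[:,:2].max(0))/2 if len(a) else '')
# window + lane in side
c=load('side');W=cloud(c);I=c['image'].astype(int)
blue=(I[...,2]>130)&(I[...,0]<80)
g=np.zeros(blue.shape,bool);g[280:325,310:365]=1
grn=(I[...,1]>120)&(I[...,0]<90)&(I[...,2]<110)&g
print('green',W[grn].mean(0),grn.sum())
b=blue&g;P=W[b];P=P[~np.isnan(P[:,0])];m=np.median(P,0);P=P[np.linalg.norm(P-m,axis=1)<.04]
ctr=P.mean(0);_,_,V=np.linalg.svd(P-ctr);nn=V[2]*np.sign(V[2][2]);print('win',ctr,nn,np.arccos(nn[2]),len(P))
# lane rails: points with z 15-26 mm in region
for n in ['side','scene']:
    W=cloud(load(n))
    bl=np.array([0,0])
    np.save('W_'+n,W)
E
python3 - <<'E'
import sys;sys.path.insert(0,'.')
from h import *
import os
os.chdir('.')
c=load('side')
cr=c['image'][100:340,200:440,::-1]
cv2.imwrite('pics/crop1.png',cv2.resize(cr,None,fx=2.5,fy=2.5,interpolation=cv2.INTER_CUBIC))
W=np.load('W_side.npy')
S=W[110:200,315:375].reshape(-1,3)
m=(S[:,2]>.018)&(S[:,2]<.026)
P=S[m];print(len(P))
# top-view plot of the rail points
img=np.zeros((560,700,3),np.uint8)
x0,y0=np.nanmin(P[:,0])-.01,np.nanmin(P[:,1])-.01
for Wn,col in [('W_side.npy',(0,255,0)),('W_scene.npy',(0,0,255))]:
    S=np.load(Wn).reshape(-1,3);z=S[:,2]
    Q=S[(z>.016)&(z<.1)]
    for q in Q:
        u,v=int((q[0]-x0)*2000),int((q[1]-y0)*2000)
        if 0<=u<700 and 0<=v<560: img[v,u]=col if q[2]<.027 else tuple(int(k/2)+60 for k in col)
print(x0,y0)
cv2.imwrite('pics/top.png',img)
E
```

```text
scene red 90 [ 0.4668 -0.1901  0.0917] [ 0.4638 -0.1898]
scene w1 91 [ 0.4759 -0.0921  0.0921] [ 0.4742 -0.0914]
scene w2 76 [0.4465 0.0452 0.0925] [0.4436 0.0462]
scene blue 100 [0.6236 0.2367 0.0919] [0.6223 0.2382]
side red 111 [ 0.4589 -0.1929  0.0908] [ 0.4602 -0.1938]
side w1 222 [ 0.4647 -0.1446  0.0912] [ 0.4649 -0.1444]
side w2 179 [ 0.4561 -0.08    0.0915] [ 0.4543 -0.0233]
side blue 67 [0.616  0.2327 0.0911] [0.6162 0.233 ]
green [nan nan nan] 33
win [ 0.5802 -0.3372  0.1037] [-0.3144  0.236   0.9195] 0.4039798219482064 169
233
0.5558870357275204 0.08438701253822946
```

View pics/top.png

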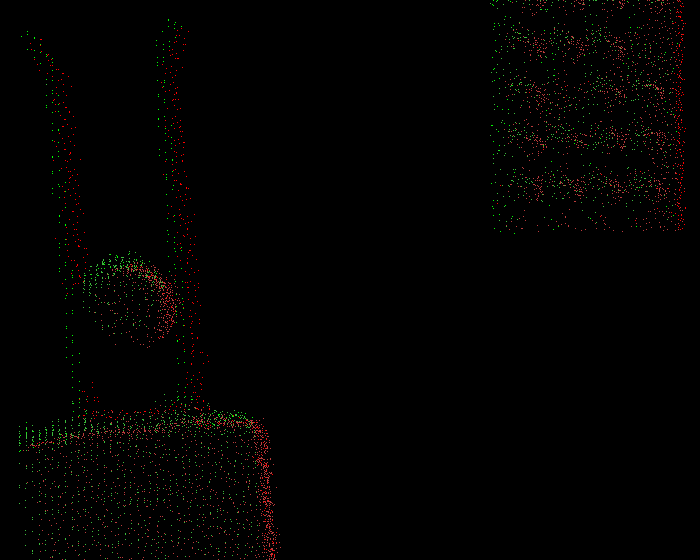

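The top map shows the lane running nearly along world +y: rails about x 0.585–0.65, mouth at y≈0.11, stop at y≈0.285. The blue bottle stands about 30 mm short of the stop. Next I refine the cap positions by colour.

```bash
python3 - <<'E'
from h import *
import workcell
np.set_printoptions(precision=4,suppress=True)
print({k:getattr(workcell,k) for k in dir(workcell) if 'off' in k})
for n in ['scene','side']:
    c=load(n);W=cloud(c);I=c['image'].astype(int)
    top=(abs(W[...,2]-.092)<.005)&(W[...,0]<.7)&(W[...,0]>.3)&(abs(W[...,1])<.4)
    k,L,st,ce=cv2.connectedComponentsWithStats(top.astype(np.uint8),connectivity=8)
    for i in range(1,k):
        if st[i,4]>25:
            p=W[L==i];print(n,ce[i],st[i,4],I[L==i].mean(0),(p.min(0)+p.max(0))[:2]/2,np.ptp(p,axis=0)[:2])
    # rails
    r=(W[...,2]>.014)&(W[...,2]<.027)&(W[...,0]>.55)&(W[...,0]<.68)&(W[...,1]>.13)&(W[...,1]<.27)
    P=W[r];
    for s in (0,1):
        mid=.615+.07*(P[:,1]-.2)
        Q=P[(P[:,0]>mid)==s];Q=Q[abs(Q[:,0]-np.median(Q[:,0]))<.014];Q=Q[Q[:,2]>.019]
        print(n,'rail',s,len(Q),np.polyfit(Q[:,1]-.2,Q[:,0],1))
    # window
    near=(np.linalg.norm(W-[.58,-.337,.104],axis=-1)<.045)
    b=near&(I[...,2]>130)&(I[...,0]<80);P=W[b]
    ctr=(P.min(0)+P.max(0))/2
    b2=near&((I.max(-1)<70)|b)&(W[...,2]>.085);Q=W[b2];cq=Q.mean(0)
    for _ in range(4):
        _,_,V=np.linalg.svd(Q-cq,full_matrices=False);nn=V[2]*np.sign(V[2][2]);d=abs((Q-cq)@nn);Q=Q[d<max(.003,1.5*d.std())];cq=Q.mean(0)
    print(n,'win',ctr,P.mean(0),len(P),'plane',len(Q),cq,nn,np.arccos(nn[2]))
E
```

```text
{'grasp_offset': 0.0187}
scene [328.4625 177.4875] 80 [245.6875 244.0625 238.9875] [0.4436 0.0462] [0.0399 0.0329]
scene [283.9789 191.2737] 95 [240.4842 238.3474 232.7684] [ 0.4742 -0.0914] [0.0371 0.035 ]
scene [247.9688 195.125 ] 96 [239.9167  76.1667  71.5729] [ 0.4642 -0.1901] [0.0358 0.0339]
scene [415.8447 202.6311] 103 [ 66.8641 119.7476 219.2233] [0.6223 0.2382] [0.0382 0.0373]
scene [202.8478 236.6826] 230 [148.8435 152.6348 154.1304] [ 0.5915 -0.3328] [0.0963 0.0925]
scene rail 0 91 [0.0791 0.5927]
scene rail 1 147 [0.0501 0.6464]
scene win [ 0.5882 -0.3321  0.1037] [ 0.5901 -0.3312  0.1056] 81 plane 133 [ 0.5888 -0.3315  0.1055] [-0.3213  0.2167  0.9219] 0.39792943980301937
side [345.0822 141.4795] 73 [ 48.7534 121.4384 230.2055] [0.6162 0.233 ] [0.0315 0.0362]
side [284.4674 186.5435] 92 [242.0761 238.75   233.413 ] [0.4384 0.0434] [0.0328 0.0369]
side [292.9655 224.1293] 116 [242.5776 239.5086 234.6293] [ 0.4701 -0.0952] [0.0331 0.0368]
side [286.9375 254.5391] 128 [242.25    57.6172  46.7344] [ 0.4602 -0.1938] [0.0342 0.0364]
side [346.1087 289.913 ] 46 [ 97.8261 100.8478 106.3261] [ 0.6085 -0.2998] [0.0272 0.021 ]
side [332.3958 308.2674] 288 [112.8125 124.7847 144.9479] [ 0.5865 -0.3403] [0.0893 0.0922]
side rail 0 54 [0.0862 0.588 ]
side rail 1 60 [0.067  0.6415]
side win [ 0.5789 -0.3346  0.1006] [ 0.5801 -0.3365  0.1034] 172 plane 293 [ 0.5802 -0.336   0.1039] [-0.3173  0.2312  0.9197] 0.4034363969120592
```

step_arm --pt "0 -40 0 0 0 -8.5 1" --pt "20 -50 0 0 0 -8.5 1" --pt "30 -50 0 0 0 -8.5 1" --pt "40 -50 0 0 0 -8.5 1" --pt "50 -50 0 0 0 -8.5 1"

```text
clock: 0.6
tcp_pos: [0.2628, 0.3489, 0.2312]
orientation: [-0.0, 0.486, 0.874, -0.0]
wrist_force: [1.6, 1.7, -0.2]
finger_gap: 0.0857
grip_force: 0.0
```

step_arm --pt "50 -50 0 0 0 -8.5 1" --pt "40 -50 0 0 0 -8.5 1" --pt "20 -50 0 0 0 -8.5 1" --pt "0 -50 0 0 0 -8.5 1" --pt "0 -20 0 0 0 -2.5 1"

```text
clock: 1.1
tcp_pos: [0.3478, 0.1568, 0.2308]
orientation: [-0.0, 0.736, 0.677, -0.001]
wrist_force: [-0.2, 0.4, -0.0]
finger_gap: 0.0854
grip_force: 0.0
```

step_arm --pt "45 -50 0 0 0 0 1" --pt "45 -50 0 0 0 0.7 1" --pt "3 -12 0 0 0 0 1" --pt "0 0 0 0 0 0 1"

```text
clock: 1.5
tcp_pos: [0.4183, 0.0722, 0.2308]
orientation: [-0.0, 0.731, 0.683, -0.001]
wrist_force: [-0.3, -0.9, 0.8]
finger_gap: 0.0854
grip_force: 0.0
```

```bash
python3 - <<'E'
from h import *
np.set_printoptions(precision=4,suppress=True)
c=shot('wrist','pics/wrist1.png');W=cloud(c);I=c['image'].astype(int);print(get_state()['tcp_pos'],c['world_from_camera'][:3,3])
top=(abs(W[...,2]-.092)<.006)
k,L,st,ce=cv2.connectedComponentsWithStats(top.astype(np.uint8),connectivity=8)
for i in range(1,k):
    if st[i,4]>25:
        p=W[L==i];print(ce[i],st[i,4],I[L==i].mean(0),(p.min(0)+p.max(0))/2,np.ptp(p,axis=0)[:2])
E
```

```text
[0.4175 0.0733 0.2308] [0.4234 0.1486 0.3735]
[346.2537 211.7846] 938 [252.726  252.2004 251.7175] [0.4415 0.0455 0.0904] [0.0347 0.0347]
[  5.6114 290.3205] 440 [142.5477 132.7409 117.6295] [ 0.0588 -0.0207  0.0919] [0.0326 0.0688]
[377.4182 321.3058] 703 [247.8876 246.4282 245.2162] [ 0.4721 -0.0914  0.0902] [0.0354 0.0351]
[614.0223 359.738 ] 584 [253.0839 251.5599 249.5394] [ 0.7543 -0.1627  0.092 ] [0.0493 0.023 ]
```

View pics/wrist1.png

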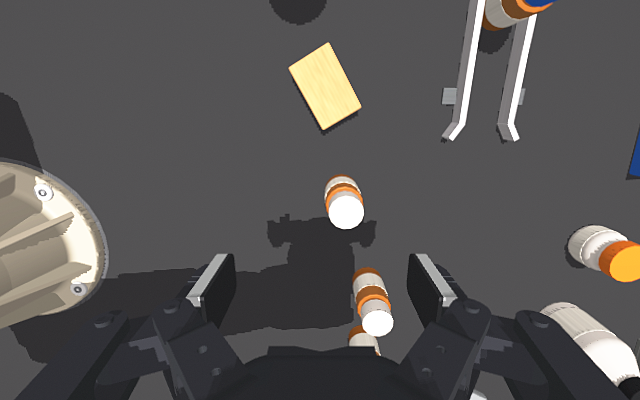

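The wrist view puts white A at px (346,212), which is (0.4415, 0.0455), and white B at px (377,321), which is (0.472, -0.091). The lane mouth is at the upper right. I'll descend over A.

step_arm --pt "24 -28 -20 0 0 0 1" --pt "0 0 -40 0 0 0 1" --pt "0 0 -40 0 0 0 1" --pt "0 0 -40 0 0 0 1" --pt "0 0 0 0 0 0 1"

```text
clock: 2.05
tcp_pos: [0.4365, 0.0475, 0.087]
orientation: [-0.004, 0.729, 0.685, -0.003]
wrist_force: [-1.7, 0.8, 0.8]
finger_gap: 0.0855
grip_force: 0.0
```

step_arm --pt "5 -2 -20 0 0 0 1" --pt "0 0 -20 0 0 0 1" --pt "0 0 -19 0 0 0 1" --pt "0 0 0 0 0 0 0.5" --pt "0 0 0 0 0 0 0.3" --newtons 25

```text
clock: 2.55
tcp_pos: [0.4475, 0.0444, 0.0338]
orientation: [0.0, 0.729, 0.685, 0.0]
wrist_force: [0.7, 0.7, 0.3]
finger_gap: 0.059
grip_force: 0.0
```

step_arm --pt "0 0 0 0 0 0 -0.1" --pt "0 0 0 0 0 0 -0.3" --pt "0 0 0 0 0 0 -0.3" --pt "0 0 0 0 0 0 -0.3"

```text
clock: 2.95
tcp_pos: [0.4484, 0.0439, 0.0341]
orientation: [0.001, 0.729, 0.684, 0.001]
wrist_force: [-0.9, 2.7, 7.1]
finger_gap: 0.0413
grip_force: 25.2
```

```bash
python3 - <<'E'
from h import *
np.set_printoptions(precision=4,suppress=True)
s=get_state();print(s['tcp_pos'],s['orientation'],s['wrist_force'],s['finger_gap'],s['grip_force'])
c=shot('wrist','pics/wrist2.png')
W=cloud(c);r=(W[...,2]>.017)&(W[...,2]<.027)&(W[...,0]>.57)&(W[...,0]<.67)&(W[...,1]>.11)&(W[...,1]<.3)
P=W[r];print(len(P))
for s in (0,1):
    mid=.617+.07*(P[:,1]-.2);Q=P[(P[:,0]>mid)==s]
    if len(Q)>20:
        print(s,len(Q),np.polyfit(Q[:,1]-.2,Q[:,0],1),np.percentile(Q[:,1],[1,50,99]))
E
```

```text
[0.4484 0.0439 0.0341] [0.0009 0.7292 0.6843 0.0013] [-0.8824  2.66    7.1003] 0.04125280959464611 25.168223977088928
2584
0 2584 [0.1474 0.5922] [0.1106 0.1353 0.1572]
```

View pics/wrist2.png

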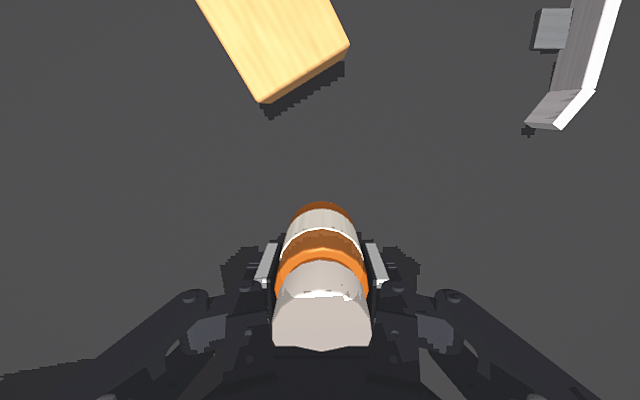

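A is gripped (gap 41 mm, 25 N) and the rail tip is visible at px (560,110). I'll slide +x to line up with the lane.

step_arm --pt "15 0 0 0 0 0 -0.3" --pt "25 0 0 0 0 0 -0.3" --pt "25 0 0 0 0 0 -0.3" --pt "25 0 0 0 0 0 -0.3" --pt "25 0 0 0 0 0 -0.3"

```text
clock: 3.5
tcp_pos: [0.5637, 0.0437, 0.034]
orientation: [0.001, 0.729, 0.684, 0.001]
wrist_force: [-1.4, -0.3, 6.8]
finger_gap: 0.0414
grip_force: 25.6
```

step_arm --pt "25 0 0 0 0 0 -0.3" --pt "15 0 0 0 0 0 -0.3" --pt "5 0 0 0 0 0 -0.3" --pt "0 0 0 0 0 0 -0.3"

```text
clock: 3.9
tcp_pos: [0.6094, 0.0435, 0.034]
orientation: [0.001, 0.729, 0.684, 0.001]
wrist_force: [1.3, 0.0, 3.6]
finger_gap: 0.0413
grip_force: 26.0
```

```bash
cat > lane.py <<'E'
from h import *
np.set_printoptions(precision=4,suppress=True)
s=get_state();print(s['tcp_pos'],s['orientation'],s['wrist_force'],s['finger_gap'],s['grip_force'])
c=shot('wrist','pics/wrist3.png')
W=cloud(c);r=(W[...,2]>.018)&(W[...,2]<.026)&(W[...,0]>.57)&(W[...,0]<.67)&(W[...,1]>.13)&(W[...,1]<.27)
P=W[r]
for s in (0,1):
    mid=.617+.07*(P[:,1]-.2);Q=P[(P[:,0]>mid)==s];Q=Q[abs(Q[:,0]-mid[(P[:,0]>mid)==s])<.033]
    if len(Q)>20:
        print(s,len(Q),np.polyfit(Q[:,1]-.2,Q[:,0],1),np.percentile(Q[:,1],[1,50,99]),np.percentile(Q[:,0]-.07*(Q[:,1]-.2),[2,98]))
t=(abs(W[...,2]-.091)<.005)&(W[...,1]>.15)&(W[...,0]>.55)&(W[...,0]<.68);p=W[t];
if len(p): print('blue',len(p),(p.min(0)+p.max(0))/2,np.ptp(p,axis=0))
t=(abs(W[...,2]-.034)<.003)&(W[...,1]>.22)&(abs(W[...,0]-.62)<.03);p=W[t]
if len(p): print('stop',len(p),np.percentile(p,[2,50,98],axis=0))
E
python3 lane.py
```

```text
[0.6094 0.0435 0.034 ] [0.0014 0.7293 0.6842 0.0013] [1.3281 0.0275 3.6335] 0.04133520842537161 26.01947396993637
0 1419 [0.0862 0.5906] [0.1304 0.1502 0.1675] [0.5862 0.593 ]
1 1292 [0.076  0.6447] [0.1304 0.1481 0.1642] [0.6411 0.6479]
```

View pics/wrist3.png

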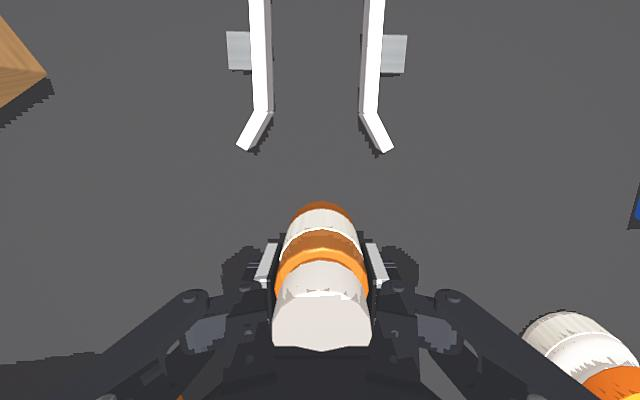

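A is at the lane's mouth; the rail tips are at px (242,148) and (388,150), and the lane centre is about 4 mm left of the tool axis. I'll correct that and slide in.

step_arm --pt "-4 10 0 0 0 0 -0.3" --pt "1.5 20 0 0 0 -0.5 -0.3" --pt "1.5 20 0 0 0 -0.5 -0.3" --pt "1 15 0 0 0 0 -0.3" --pt "1 10 0 0 0 0 -0.3"

```text
clock: 4.45
tcp_pos: [0.6085, 0.1195, 0.034]
orientation: [0.001, 0.735, 0.678, 0.001]
wrist_force: [0.7, -2.4, 6.8]
finger_gap: 0.0413
grip_force: 26.3
```

step_arm --pt "1 10 0 0 0 0 -0.3" --pt "1 10 0 0 0 0 -0.3" --pt "0 0 0 0 0 0 -0.3"

```text
clock: 4.75
tcp_pos: [0.6106, 0.1403, 0.034]
orientation: [0.0, 0.735, 0.678, 0.001]
wrist_force: [0.5, 2.7, 6.9]
finger_gap: 0.0411
grip_force: 26.3
```

```bash
python3 lane.py; cp pics/wrist3.png pics/wrist4.png
```

```text
[0.6106 0.1403 0.034 ] [0.0005 0.7347 0.6784 0.0013] [0.5316 2.7346 6.8811] 0.04110793792217304 26.333876252174377
0 2836 [0.0235 0.5911] [0.1459 0.1977 0.2619] [0.5869 0.6104]
1 2586 [0.1222 0.6447] [0.1405 0.189  0.2328] [0.624  0.6487]
blue 15455 [0.6074 0.1966 0.091 ] [0.1047 0.0931 0.01  ]
```

step_arm --pt "2 15 0 0 0 0 -0.3" --pt "2 15 0 0 0 0 -0.3" --pt "1 10 0 0 0 0 -0.3" --pt "1 10 0 0 0 0 -0.3" --pt "1 10 0 0 0 0 -0.3"

```text
clock: 5.3
tcp_pos: [0.6174, 0.1988, 0.034]
orientation: [0.001, 0.735, 0.678, 0.001]
wrist_force: [-0.6, -1.6, 7.9]
finger_gap: 0.0415
grip_force: 26.3
```

step_arm --pt "0.5 7 0 0 0 0 -0.3" --pt "0.5 5 0 0 0 0 -0.3" --pt "0 4 0 0 0 0 -0.3" --pt "0 0 0 0 0 0 -0.3"

```text
clock: 5.7
tcp_pos: [0.6185, 0.2153, 0.034]
orientation: [0.001, 0.735, 0.678, 0.001]
wrist_force: [0.9, -0.1, 6.0]
finger_gap: 0.0416
grip_force: 26.3
```

step_arm --pt "0.3 3 0 0 0 0 -0.3" --pt "0 0 0 0 0 0 0.2" --pt "0 0 0 0 0 0 1" --pt "0 0 0 0 0 0 1" --pt "0 0 0 0 0 0 1"

```text
clock: 6.2
tcp_pos: [0.6179, 0.2176, 0.0319]
orientation: [-0.0, 0.735, 0.678, -0.0]
wrist_force: [0.4, -0.9, -0.3]
finger_gap: 0.0851
grip_force: 0.0
```

step_arm --pt "0 0 20 0 0 0 1" --pt "0 0 40 0 0 0 1" --pt "0 0 40 0 0 0 1" --pt "0 0 20 0 0 0 1" --pt "-20 -40 0 0 0 0 1"

```text
clock: 6.7
tcp_pos: [0.6029, 0.1809, 0.1565]
orientation: [0.002, 0.734, 0.679, 0.005]
wrist_force: [1.2, -1.0, -0.2]
finger_gap: 0.0849
grip_force: 0.0
```

step_arm --pt "-30 -50 0 0 0 0 1" --pt "-30 -50 0 0 0 0 1" --pt "-30 -50 0 0 0 0 1" --pt "-20 -50 0 0 0 0 1" --pt "-10 -40 0 0 0 0 1"

```text
clock: 7.2
tcp_pos: [0.4905, -0.0388, 0.1524]
orientation: [-0.0, 0.735, 0.678, -0.0]
wrist_force: [1.1, 0.1, -0.4]
finger_gap: 0.0857
grip_force: 0.0
```

step_arm --pt "-6 -25 0 0 0 0 1" --pt "0 0 0 0 0 0 1"

```text
clock: 7.4
tcp_pos: [0.4859, -0.0651, 0.1524]
orientation: [0.0, 0.737, 0.676, -0.0]
wrist_force: [0.1, 0.9, -0.6]
finger_gap: 0.0856
grip_force: 0.0
```

```bash
python3 - <<'E'
from h import *
np.set_printoptions(precision=4,suppress=True)
print(get_state()['tcp_pos'])
for n in ['scene','side','wrist']:
    c=shot(n);W=cloud(c);I=c['image'].astype(int)
    top=(abs(W[...,2]-.092)<.005)&(W[...,0]<.7)&(W[...,0]>.3)&(abs(W[...,1])<.4)
    k,L,st,ce=cv2.connectedComponentsWithStats(top.astype(np.uint8),connectivity=8)
    for i in range(1,k):
        if st[i,4]>25:
            p=W[L==i];print(n,st[i,4],I[L==i].mean(0).astype(int),(p.min(0)+p.max(0))[:2]/2,np.ptp(p,axis=0)[:2])
E
```

```text
[ 0.4859 -0.0651  0.1524]
scene 90 [175 171 163] [ 0.4742 -0.0916] [0.0366 0.034 ]
scene 94 [152  43  40] [ 0.4649 -0.19  ] [0.0373 0.0342]
scene 103 [ 67 120 220] [0.6237 0.2622] [0.0379 0.0352]
scene 104 [238 236 231] [0.6212 0.2198] [0.0375 0.0337]
scene 226 [153 155 154] [ 0.5993 -0.3328] [0.0778 0.0923]
side 71 [ 48 119 228] [0.6197 0.2574] [0.0318 0.0379]
side 72 [244 240 234] [0.616  0.2165] [0.0316 0.0356]
side 119 [170 163 155] [ 0.4701 -0.0943] [0.0327 0.0379]
side 132 [159  27  22] [ 0.4602 -0.1937] [0.0343 0.0373]
side 46 [ 99 101 106] [ 0.6085 -0.3006] [0.0271 0.0195]
side 282 [114 125 143] [ 0.5852 -0.3424] [0.0916 0.0973]
wrist 1583 [245 240 236] [ 0.4723 -0.0924] [0.0352 0.0359]
wrist 321 [232  53  46] [ 0.4637 -0.1789] [0.0319 0.0133]
```

step_arm --pt "-13 -27 -10 0 0 0 1" --pt "0 0 -30 0 0 0 1" --pt "0 0 -35 0 0 0 1" --pt "0 0 -25 0 0 0 1" --pt "0 0 -10 0 0 0 1"

```text
clock: 8.05
tcp_pos: [0.4721, -0.0874, 0.0399]
orientation: [-0.002, 0.734, 0.679, -0.001]
wrist_force: [-1.1, 0.7, 0.4]
finger_gap: 0.0852
grip_force: 0.0
```

step_arm --pt "0 -5 -6 0 0 0 1" --pt "0 0 0 0 0 0 0.3" --pt "0 0 0 0 0 0 -0.1" --pt "0 0 0 0 0 0 -0.3" --pt "0 0 0 0 0 0 -0.3"

```text
clock: 8.55
tcp_pos: [0.4747, -0.0947, 0.0375]
orientation: [0.001, 0.735, 0.678, 0.001]
wrist_force: [0.1, -0.1, 4.2]
finger_gap: 0.0414
grip_force: 25.3
```

step_arm --pt "0 0 0 0 0 0 -0.3" --pt "0 0 0 0 0 0 -0.3"

```text
clock: 8.75
tcp_pos: [0.4747, -0.0947, 0.0375]
orientation: [0.001, 0.735, 0.678, 0.001]
wrist_force: [0.7, 0.4, 6.1]
finger_gap: 0.0412
grip_force: 25.5
```

step_arm --pt "5 20 0 0 0 0 -0.3" --pt "5 30 0 0 0 0 -0.3" --pt "10 30 0 0 0 0 -0.3" --pt "20 30 0 0 0 0 -0.3" --pt "30 5 0 0 0 0 -0.3"

```text
clock: 9.25
tcp_pos: [0.5429, 0.0234, 0.0375]
orientation: [-0.0, 0.734, 0.679, 0.0]
wrist_force: [-0.7, -0.3, 6.9]
finger_gap: 0.0411
grip_force: 25.6
```

step_arm --pt "30 0 0 0 0 0 -0.3" --pt "20 0 0 0 0 0 -0.3" --pt "8 0 0 0 0 0 -0.3" --pt "0 0 0 0 0 0 -0.3"

```text
clock: 9.65
tcp_pos: [0.6043, 0.0205, 0.0376]
orientation: [0.001, 0.735, 0.678, 0.001]
wrist_force: [0.7, -0.1, 5.3]
finger_gap: 0.0412
grip_force: 26.0
```

step_arm --pt "1 20 0 0 0 0 -0.3" --pt "2 30 0 0 0 0 -0.3" --pt "1.5 25 0 0 0 0 -0.3" --pt "1 15 0 0 0 0 -0.3" --pt "1 12 0 0 0 0 -0.3"

```text
clock: 10.15
tcp_pos: [0.6088, 0.1233, 0.0375]
orientation: [0.001, 0.735, 0.678, 0.001]
wrist_force: [-0.0, -0.9, 5.1]
finger_gap: 0.0411
grip_force: 26.0
```

step_arm --pt "1 12 0 0 0 0 -0.3" --pt "1 12 0 0 0 0 -0.3" --pt "1 12 0 0 0 0 -0.3" --pt "1 10 0 0 0 0 -0.3" --pt "0 0 0 0 0 0 -0.3"

```text
clock: 10.65
tcp_pos: [0.613, 0.17, 0.0376]
orientation: [0.0, 0.735, 0.678, 0.001]
wrist_force: [0.5, 1.8, 5.2]
finger_gap: 0.0412
grip_force: 26.1
```

step_arm --pt "0.3 4 0 0 0 0 -0.3" --pt "0.3 3 0 0 0 0 -0.3" --pt "0.2 2 0 0 0 0 -0.3" --pt "0 0 0 0 0 0 -0.3"

```text
clock: 11.05
tcp_pos: [0.6136, 0.1773, 0.0376]
orientation: [0.001, 0.735, 0.678, 0.001]
wrist_force: [-0.3, -1.3, 6.5]
finger_gap: 0.0413
grip_force: 26.0
```

step_arm --pt "0.2 2 0 0 0 0 -0.3" --pt "0 0 0 0 0 0 -0.3"

```text
clock: 11.25
tcp_pos: [0.6139, 0.1791, 0.0376]
orientation: [0.001, 0.735, 0.678, 0.001]
wrist_force: [-0.7, -1.8, 6.0]
finger_gap: 0.0413
grip_force: 26.0
```

step_arm --pt "0.2 2 0 0 0 0 -0.3" --pt "0 0 0 0 0 0 -0.3"

```text
clock: 11.45
tcp_pos: [0.614, 0.1808, 0.0376]
orientation: [0.001, 0.735, 0.678, 0.0]
wrist_force: [-1.0, -2.8, 6.2]
finger_gap: 0.0413
grip_force: 26.0
```

step_arm --pt "0.2 2 0 0 0 0 -0.3" --pt "0 0 0 0 0 0 -0.3"

```text
clock: 11.65
tcp_pos: [0.614, 0.1809, 0.0376]
orientation: [0.002, 0.736, 0.677, -0.001]
wrist_force: [-0.9, -8.1, 8.0]
finger_gap: 0.0413
grip_force: 26.1
```

step_arm --pt "0.2 2 0 0 0 0 -0.3" --pt "0 0 0 0 0 0 -0.3"

```text
clock: 11.85
tcp_pos: [0.614, 0.1811, 0.0376]
orientation: [0.003, 0.736, 0.677, -0.002]
wrist_force: [-1.4, -13.5, 9.4]
finger_gap: 0.041
grip_force: 26.3
```

The push force rose to 13 N, so the file is closed up against the stop. I'll ease off, release, rise and move over the control bottle.

step_arm --pt "0 -3 0 0 0 0 -0.3" --pt "0 0 0 0 0 0 0.2" --pt "0 0 0 0 0 0 1" --pt "0 0 0 0 0 0 1" --pt "0 0 0 0 0 0 1"

```text
clock: 12.35
tcp_pos: [0.6134, 0.1829, 0.036]
orientation: [-0.0, 0.735, 0.678, -0.0]
wrist_force: [0.4, 0.8, -0.6]
finger_gap: 0.0855
grip_force: 0.0
```

step_arm --pt "0 0 20 0 0 0 1" --pt "0 0 40 0 0 0 1" --pt "0 0 40 0 0 0 1" --pt "0 0 20 0 0 0 1" --pt "0 0 0 0 0 0 1"

```text
clock: 12.85
tcp_pos: [0.616, 0.1834, 0.1604]
orientation: [0.002, 0.735, 0.678, 0.003]
wrist_force: [0.5, -0.9, -0.1]
finger_gap: 0.0852
grip_force: 0.0
```

```bash
python3 - <<'E'
from h import *
np.set_printoptions(precision=4,suppress=True)
print(get_state()['tcp_pos'])
for n in ['scene','side','wrist']:
    c=shot(n,f'pics/{n}5.png');W=cloud(c);I=c['image'].astype(int)
    top=(abs(W[...,2]-.092)<.005)&(W[...,0]<.7)&(W[...,0]>.3)&(abs(W[...,1])<.4)
    k,L,st,ce=cv2.connectedComponentsWithStats(top.astype(np.uint8),connectivity=8)
    for i in range(1,k):
        if st[i,4]>25:
            p=W[L==i];print(n,st[i,4],I[L==i].mean(0).astype(int),(p.min(0)+p.max(0))[:2]/2,np.ptp(p,axis=0)[:2])
E
```

```text
[0.616  0.1834 0.1604]
scene 98 [240  76  72] [ 0.4651 -0.1901] [0.0401 0.0347]
scene 103 [ 66 119 218] [0.6254 0.2686] [0.038  0.0386]
scene 104 [240 238 233] [0.6224 0.2258] [0.0394 0.0342]
scene 101 [239 238 232] [0.6159 0.1837] [0.0383 0.0359]
scene 220 [155 156 154] [ 0.5994 -0.3328] [0.078  0.0924]
side 147 [148 180 229] [0.6181 0.2435] [0.0358 0.0801]
side 78 [239 234 227] [0.6108 0.1782] [0.034  0.0373]
side 131 [242  57  46] [ 0.4604 -0.1933] [0.0344 0.0358]
side 53 [100 103 109] [ 0.6085 -0.2993] [0.0273 0.0209]
side 293 [112 123 142] [ 0.5853 -0.3408] [0.0918 0.0908]
wrist 2399 [ 74 136 237] [0.623  0.2664] [0.0351 0.0356]
wrist 1958 [244 239 233] [0.6193 0.2245] [0.0352 0.0355]
wrist 1704 [238 232 226] [0.6144 0.1828] [0.0351 0.0354]
```

View pics/wrist5.png

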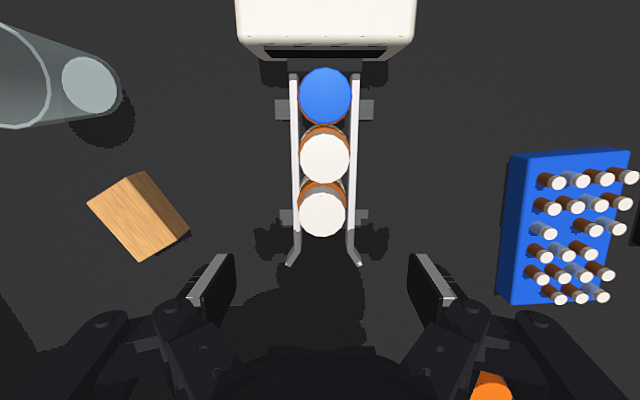

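Single file against the stop: blue at px (325,95), whites at (325,158) and (322,214), with about 42 mm spacing. Now I'll grasp the control bottle.

step_arm --pt "3 40 0 0 0 0 1" --pt "4 43 0 0 0 0 1" --pt "0 0 -20 0 0 0 1" --pt "0 0 -35 0 0 0 1" --pt "0 0 -30 0 0 0 1"

```text
clock: 13.5
tcp_pos: [0.6191, 0.266, 0.0678]
orientation: [-0.001, 0.735, 0.678, -0.001]
wrist_force: [0.9, -0.7, -0.3]
finger_gap: 0.0856
grip_force: 0.0
```

step_arm --pt "2 0 -15 0 0 0 1" --pt "1 0 -14 0 0 0 1" --pt "0 0 0 0 0 0 0.3" --pt "0 0 0 0 0 0 -0.1" --pt "0 0 0 0 0 0 -0.4" --newtons 45

```text
clock: 14.0
tcp_pos: [0.6249, 0.2659, 0.044]
orientation: [0.001, 0.735, 0.678, 0.001]
wrist_force: [0.1, -0.4, -0.2]
finger_gap: 0.0442
grip_force: 0.0
```

step_arm --pt "0 0 0 0 0 0 -0.4" --pt "0 0 0 0 0 0 -0.4" --pt "0 0 0 0 0 0 -0.4"

```text
clock: 14.3
tcp_pos: [0.6251, 0.2659, 0.0443]
orientation: [0.001, 0.735, 0.678, 0.002]
wrist_force: [0.6, -1.0, 6.7]
finger_gap: 0.0406
grip_force: 46.1
```

The arm stopped high (z 0.044), which puts the grip near the neck, so I'll regrip lower.

step_arm --pt "0 0 0 0 0 0 0.3" --pt "0 0 0 0 0 0 0.8" --pt "0 0 -6 0 0 0 0.8" --pt "0 0 -6 0 0 0 0.8" --pt "0 0 0 0 0 0 0.8"

```text
clock: 14.8
tcp_pos: [0.6225, 0.2653, 0.0284]
orientation: [-0.001, 0.735, 0.678, -0.001]
wrist_force: [-0.4, -0.3, 0.0]
finger_gap: 0.0767
grip_force: 0.0
```

step_arm --pt "0 0 0 0 0 0 0.2" --pt "0 0 0 0 0 0 -0.2" --pt "0 0 0 0 0 0 -0.4" --pt "0 0 0 0 0 0 -0.4" --pt "0 0 0 0 0 0 -0.4"

```text
clock: 15.3
tcp_pos: [0.624, 0.2657, 0.0306]
orientation: [0.0, 0.735, 0.678, 0.0]
wrist_force: [0.6, -0.5, 0.1]
finger_gap: 0.0413
grip_force: 45.6
```

step_arm --pt "0 0 15 0 0 0 -0.4" --pt "0 0 30 0 0 0 -0.4" --pt "0 0 40 0 0 0 -0.4" --pt "0 0 40 0 0 0 -0.4" --pt "0 0 40 0 0 0 -0.4"

```text
clock: 15.8
tcp_pos: [0.6233, 0.2655, 0.1965]
orientation: [-0.0, 0.735, 0.678, -0.0]
wrist_force: [0.9, -0.0, -0.5]
finger_gap: 0.0407
grip_force: 45.7
```

step_arm --pt "0 0 40 0 0 0 -0.4" --pt "0 0 30 0 0 0 -0.4" --pt "0 -20 20 0 0 0 -0.4" --pt "0 -40 0 0 0 0 -0.4" --pt "0 -50 0 0 0 0 -0.4"

```text
clock: 16.3
tcp_pos: [0.624, 0.1562, 0.286]
orientation: [0.001, 0.734, 0.679, 0.001]
wrist_force: [0.4, -0.3, -1.0]
finger_gap: 0.0409
grip_force: 45.7
```

```bash
python3 - <<'E'
from h import *
np.set_printoptions(precision=4,suppress=True)
s=get_state();print(s['tcp_pos'],s['orientation'],s['grip_force'],s['finger_gap'])
ims=[]
for n in ['scene','side']:
    c=shot(n);ims.append(c['image'][:,:,::-1])
    W=cloud(c);I=c['image'].astype(int)
    near=(np.linalg.norm(W-[.584,-.334,.104],axis=-1)<.05)
    b=near&(I[...,2]>130)&(I[...,0]<80)
    Q=W[b];cq=np.median(Q,0);print(n,len(Q),cq)
    vs,us=np.where(b);print(us.min(),us.max(),vs.min(),vs.max())
a=cv2.resize(ims[0][200:290,160:260],(400,360),interpolation=cv2.INTER_CUBIC)
b=cv2.resize(ims[1][270:360,290:390],(400,360),interpolation=cv2.INTER_CUBIC)
cv2.imwrite('pics/rd.png',np.hstack([a,b]))
E
```

```text
[0.624  0.1562 0.286 ] [0.0005 0.734  0.6791 0.0009] 45.681395530700684 0.04094131440998793
scene 81 [ 0.591  -0.3298  0.1078]
183 214 224 233
side 173 [ 0.5803 -0.3389  0.1042]
319 348 290 312
```

View pics/rd.png

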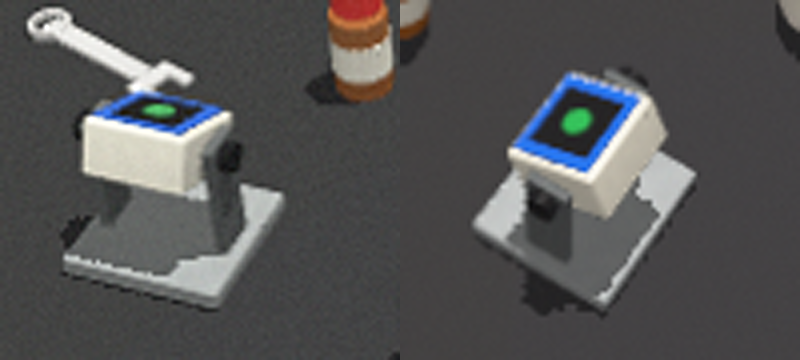

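The crops show the green dot at scene px (199.5,227.5) and side px (334.3,300.3). I'll compute the read spot from these.

```bash
cat > rd.py <<'E'
from h import *
from scipy.spatial.transform import Rotation as R
np.set_printoptions(precision=4,suppress=True)
ctrs=[];ns=[];Ps=[]
for n,px in [('scene',(199.5,227.5)),('side',(334.3,300.3))]:
    c=load(n);W=cloud(c);I=c['image'].astype(int)
    near=(np.linalg.norm(W-[.584,-.334,.104],axis=-1)<.045)
    b=near&(I[...,2]>130)&(I[...,0]<80)
    k=near&((I.max(-1)<70)|b|((I[...,1]>120)&(I[...,0]<90)))&(W[...,2]>.085)
    Q=W[k];cq=Q.mean(0)
    for _ in range(5):
        _,_,V=np.linalg.svd(Q-cq,full_matrices=False);nn=V[2]*np.sign(V[2][2]);d=abs((Q-cq)@nn);Q=Q[d<max(.003,1.5*d.std())];cq=Q.mean(0)
    T=c['world_from_camera'];q=cv2.undistortPoints(np.array([[px]],float),c['K'],c['dist_coeffs'])[0,0]
    d=T[:3,:3]@[q[0],q[1],1];o=T[:3,3]
    p=o+d*(((cq-o)@nn)/(d@nn));ctrs.append(p);ns.append(nn);Ps.append((o,d/np.linalg.norm(d)))
    print(n,p,nn,len(Q))
A=sum(np.eye(3)-np.outer(d,d) for o,d in Ps);B=sum((np.eye(3)-np.outer(d,d))@o for o,d in Ps)
print('triang',np.linalg.solve(A,B))
w=np.mean(ctrs,0);n=np.mean(ns,0);n/=np.linalg.norm(n)
print('win',w,'n',n,'hinge',w-.02*n,'tcp target',w+n*(.05+.0306))
s=get_state();Rt=R.from_quat(np.roll(s['orientation'],-1))
z=Rt.as_matrix()[:,2]
ax=np.cross(z,-n);a=np.arcsin(np.linalg.norm(ax));print('rotvec deg',np.degrees(ax/np.linalg.norm(ax)*a),'shift mm',(w+n*.0806-s['tcp_pos'])*1000)
E
python3 rd.py
```

```text
scene [ 0.5856 -0.3301  0.1042] [-0.3222  0.2099  0.9231] 147
side [ 0.5808 -0.3347  0.1039] [-0.3251  0.2289  0.9175] 342
triang [ 0.5805 -0.3311  0.0993]
win [ 0.5832 -0.3324  0.1041] n [-0.3237  0.2194  0.9204] hinge [ 0.5897 -0.3368  0.0857] tcp target [ 0.5571 -0.3148  0.1782]
rotvec deg [-12.8029 -19.0427   0.0381] shift mm [ -66.8598 -465.0951 -107.3511]
```

step_arm --pt "-10 -40 0 -1.3 -1.9 0 -0.4" --pt "-10 -40 0 -1.3 -1.9 0 -0.4" --pt "-10 -40 0 -1.3 -1.9 0 -0.4" --pt "-10 -40 0 -1.3 -1.9 0 -0.4" --pt "-10 -40 0 -1.3 -1.9 0 -0.4"

```text
clock: 16.9
tcp_pos: [0.573, -0.0453, 0.2851]
orientation: [0.098, 0.731, 0.675, 0.023]
wrist_force: [0.4, 0.0, -0.2]
finger_gap: 0.0411
grip_force: 45.7
```

step_arm --pt "-10 -45 0 -1.3 -1.9 0 -0.4" --pt "-10 -45 0 -1.3 -1.9 0 -0.4" --pt "-10 -45 0 -1.3 -1.9 0 -0.4" --pt "-10 -40 0 -1.2 -1.9 0 -0.4" --pt "0 -20 0 -1.2 -1.9 0 -0.4"

```text
clock: 17.4
tcp_pos: [0.5324, -0.2417, 0.2852]
orientation: [0.194, 0.722, 0.663, 0.046]
wrist_force: [0.1, 0.3, -0.7]
finger_gap: 0.041
grip_force: 45.7
```

step_arm --pt "0 0 0 0 0 0 -0.4" --pt "0 0 0 0 0 0 -0.4"

```text
clock: 17.6
tcp_pos: [0.5332, -0.2388, 0.285]
orientation: [0.192, 0.721, 0.664, 0.046]
wrist_force: [-0.0, 1.3, -1.5]
finger_gap: 0.0408
grip_force: 45.8
```

```bash
python3 rd.py|tail -1
```

```text
rotvec deg [-0.1728 -0.1226 -0.0315] shift mm [  23.8598  -75.9131 -106.7697]
```

step_arm --pt "2 -22 -15 0 0 0 -0.4" --pt "2 -22 -15 0 0 0 -0.4" --pt "0 -19 -22 0 0 0 -0.4" --pt "0 0 0 0 0 0 -0.4"

```text
clock: 18.0
tcp_pos: [0.5369, -0.3015, 0.2294]
orientation: [0.19, 0.721, 0.665, 0.045]
wrist_force: [-0.3, 0.6, -2.6]
finger_gap: 0.0409
grip_force: 45.8
```

```bash
python3 rd.py|tail -1
```

```text
rotvec deg [-0.3372 -0.3633 -0.0319] shift mm [ 20.2113 -13.2628 -51.1847]
```

step_arm --pt "4 -3 -11 -0.3 -0.4 0 -0.4" --pt "4 -3 -11 0 0 0 -0.4" --pt "4 -3 -10 0 0 0 -0.4" --pt "4 -2 -9 0 0 0 -0.4" --pt "4 -2 -6 0 0 0 -0.4"

```text
clock: 18.5
tcp_pos: [0.5581, -0.3148, 0.1853]
orientation: [0.197, 0.72, 0.664, 0.047]
wrist_force: [-0.3, -0.4, -0.7]
finger_gap: 0.041
grip_force: 45.8
```

step_arm --pt "0 0 0 0 0 0 -0.4" --pt "0 0 0 0 0 0 -0.4"

```text
clock: 18.7
tcp_pos: [0.5579, -0.3153, 0.1863]
orientation: [0.197, 0.72, 0.664, 0.047]
wrist_force: [-0.0, 0.5, -1.0]
finger_gap: 0.0414
grip_force: 45.8
```

```bash
python3 rd.py|tail -1; python3 - <<'E'
from h import *
ims=[shot(n)['image'][:,:,::-1] for n in ['scene','side']]
a=cv2.resize(ims[0][150:270,140:260],(400,400),interpolation=cv2.INTER_CUBIC)
b=cv2.resize(ims[1][230:350,280:400],(400,400),interpolation=cv2.INTER_CUBIC)
cv2.imwrite('pics/fin.png',np.hstack([a,b]))
E
```

```text
rotvec deg [ 0.176   0.3378 -0.0186] shift mm [-0.7994  0.5376 -8.0364]
```

View pics/fin.png

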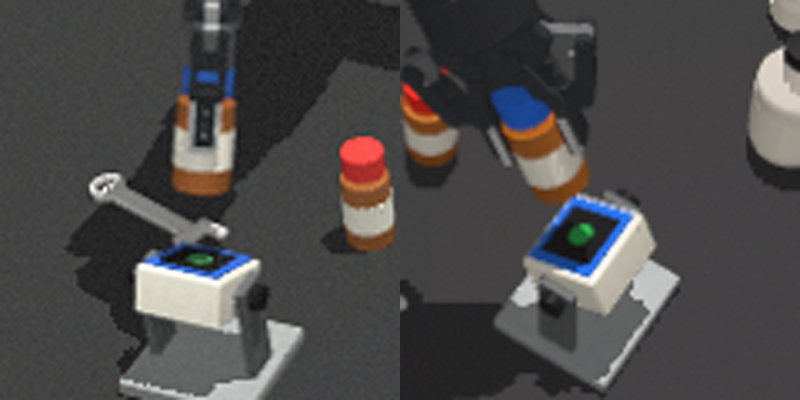

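The bottle's axis, extended from its cap at (520,105) through its base at (560,190) in the side crop, hits the green dot at (580,235). I'll lower the last 7 mm and check everything.

step_arm --pt "-0.5 0.5 -4 0 0 0 -0.4" --pt "0 0 -3 0 0 0 -0.4" --pt "0 0 0 0 0 0 -0.4" --pt "0 0 0 0 0 0 -0.4" --pt "0 0 0 0 0 0 -0.4"

```text
clock: 19.3
tcp_pos: [0.5573, -0.3149, 0.1794]
orientation: [0.198, 0.72, 0.664, 0.047]
wrist_force: [0.0, -0.1, -1.0]
finger_gap: 0.0411
grip_force: 45.8
```

```bash
python3 rd.py|tail -1; python3 - <<'E'
from h import *
from scipy.optimize import least_squares
np.set_printoptions(precision=4,suppress=True)
n=np.array([-.3237,.2194,.9204]);w=np.array([.5832,-.3324,.1041])
for nm in ['scene','side']:
    c=shot(nm);W=cloud(c);I=c['image'].astype(int)
    top=(abs(W[...,2]-.092)<.005)&(W[...,0]<.7)&(W[...,0]>.3)&(abs(W[...,1])<.4)&(W[...,1]>-.25)
    k,L,st,ce=cv2.connectedComponentsWithStats(top.astype(np.uint8),connectivity=8)
    for i in range(1,k):
        if st[i,4]>25:
            p=W[L==i];print(nm,st[i,4],I[L==i].mean(0).astype(int),(p.min(0)+p.max(0))[:2]/2)
    # amber body points near the axis: fit cylinder r=21mm
    d=W-w;h=d@n;r=np.linalg.norm(d-h[...,None]*n,axis=-1)
    m=(h>.03)&(h<.11)&(r<.04)&(I[...,0]>I[...,2]+40)&(I[...,0]>90)
    P=W[m];e1=np.cross(n,[0,1,0]);e1/=np.linalg.norm(e1);e2=np.cross(n,e1)
    def f(x):
        a=n+x[2]*e1+x[3]*e2;a/=np.linalg.norm(a);q=P-(w+.05*n+x[0]*e1+x[1]*e2);return np.linalg.norm(q-(q@a)[:,None]*a,axis=1)-.021
    s=least_squares(f,[0,0,0,0],loss='soft_l1',f_scale=.002);print(nm,'cyl',len(P),'offset mm',s.x[:2]*1000,'tilt',s.x[2:],'hmin',np.percentile(h[m],[1,5]))
E
```

```text
rotvec deg [-0.0834  0.8015 -0.2243] shift mm [ 0.4246  0.5664 -1.0228]
scene 95 [242  78  73] [ 0.465  -0.1902]
scene 106 [238 236 231] [0.6224 0.2244]
scene 104 [239 237 232] [0.618  0.1823]
scene cyl 139 offset mm [-0.1828 -1.6863] tilt [0.0055 0.0056] hmin [0.0518 0.053 ]
side 73 [244 240 235] [0.616  0.2216]
side 75 [244 240 234] [0.6107 0.1775]
side cyl 149 offset mm [2.6013 1.5349] tilt [-0.0145 -0.017 ] hmin [0.0518 0.0544]
```

The bottle is within about 3 mm and 0.02 rad of the target, about 50 mm off the glass, and both white-capped bottles are standing in the lane. Handing in.

```bash
python3 -c "
from workcell import *
print(hand_in())"
```

```text
the job is handed in; nothing more can be done
None
```

The job is handed in: the blue-capped control bottle is held about 50 mm off the reader's glass, measured within about 3 mm and 0.02 rad of the target, and both white-capped bottles stand upright in the lane; `hand_in()` gave no verdict.

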